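# Slide the loaded spraying plank out to its line and hold it

### The arm

A 6-joint arm with a two-finger parallel gripper is mounted at the origin on a cart in front of the work surface, level with it; the furniture and walls round the work are solid. World frame = base frame: x ahead of the robot, y to its left, z up, the work surface at z = 0. Lengths are in m, angles in rad, forces in N, time in s.
With the tool pointing down it reaches from about 0.275 to 0.725 m from the base axis. Payload 15.9 kg.
Tool frame: the origin (TCP) lies between the finger pads; the fingertips stand 17 mm ahead of it and the grasp point (between the pads) lies 2 mm behind it; z points along the fingers, y is the line along which they close (so a half turn about z gives the same grasp; the last joint's range is limited). The gripper opens to 85 mm and grips with 20 to 120 N. Pads are 22 mm wide; open, the fingers measure 114 mm over their backs; the gripper's body (76 mm by 85 mm) begins 54 mm behind the grasp point. The pads swing forward as they close: fully open they stand 13 mm farther back than shut.
Start: joints at [-1.258, 0.213, -0.034, 1.323, 0, 1.571], TCP at [0.154, -0.476, 0.248] pointing down, gripper open.
Joint ranges: [-2.98, 2.98], [-0.74, 1.72], [-1.14, 1.35], [-2.1, 2.04], [-1.57, 1.44], [-3.14, 3.14]. Speed limits (rad/s): [1.89, 1.89, 2.39, 2.57, 3.14, 3.14].

### API

Orientations are given as a 3x3 rotation matrix whose columns are the frame's x, y, z axes.
In Python, from cell import * gives the robot as it stands.
- The arm moves only by the tool step_arm, never from a script. Its argument "rows" is a list of rows, each a list of 6 numbers: the shift along the tool's x, y, z in cm, then the turn, a rotation vector about the tool's x, y, z in degrees. In form: [[x, y, z, ax, ay, az], ...]. A call has 1 to 8 rows; each row is the pose to reach, as a shift and turn from the pose commanded when the call began, along the tool's axes at that moment; what a row does not reach only later rows make up. A row lasts 1/10 s, in which the tool goes at most 50 mm and 8.59 degrees, less where a joint would pass 70% of its speed; a pose out of reach is approached as far as the arm can. A call with a gripper value outside its range is refused whole. "fingers" is the opening in per cent of the stroke, from 0 (shut) to 100 (fully open), set as the call begins (left out, the last holds). The fingers move at their own pace and stop on an object; "newtons" is the grip in N (left out, the last holds). Time passes only in rows, so rows that repeat a pose let the fingers close. It gives the time, the measured TCP pose, the force, the opening and the grip force at its end, in the units of the state.
- state(): the state, without advancing time (a new reading comes with each control period).
- camera(name): name is "scene" or "top"; returns a dict with "frame" (420x560x3 uint8, red, green, blue), "z_map" (420x560 float32, m along the optical axis (not along the pixel's ray), 0 where there is no reading), "fx", "fy", "cx", "cy" (pixels), "D" ([k1, k2, p1, p2, k3] as OpenCV has them; the pictures are not rectified), "extrinsics" (4x4, takes a point from world to camera coordinates). Camera axes: x right, y up, looking along -z (the intrinsics and any distortion apply to the point x, -y, -z); pixel columns grow to the right and rows downward; lengths in m; the calibration is good to about 2 mm. A picture is of the moment at which its call begins.
- sign_off(): hands the job in; it is judged then, once.
The state is a dict: "clock": time; "qpos": joint angles; "joint_velocities": joint speeds; "effort": joint torques, N m; "tcp_pos": TCP position; "tcp_rot": TCP orientation; "force": force on the tool from outside, world axes, zero at the start; "moment": the same for the moment, N m; "grip_width": finger opening in m; "grasp_force": force on a finger pad.
Only numpy, scipy, OpenCV 4.12 (cv2) and the standard library are available. Lean on these libraries where they do the work, as an engineer would, in place of code of your own. Each camera call takes 0.05 s, during which the arm holds its last target. There are 200 camera calls.

### The job

Get the figures ready for spraying: take the plank that carries the card of half-painted figures by its grip block, slide it along the stand into the slot between the two guide rails and on out over the stand's right-hand end until the red line across the plank lies right at that edge, keeping it flat on the stand, with the card in its tray. The plank is then past its balance point and would tip, so keep hold of it: finish while still holding it level on the stand, and do not let go. Leave the bottles, pots and tape dispenser where they are.

Things in the scene. Friction and masses are not known exactly. Their poses are not given: they have to be found in the camera images.
- stand: Fixed plywood stand, deck 160 (x) x 340 (y) mm, 80 mm high. Origin on the table under its centre; -y end (robot's right) is the outer end; turned up to 0.25 rad. On the last 95 mm before the outer end (y -170 to -75 mm) two rails 10 mm high leave a straight slot 99 mm wide, centred on x = 0, open above, with a flared mouth beginning at y = -43 mm.
- stand_edge (a point): Point over the outer end edge of the deck, on the slot's centre line, 12 mm above the deck (the level of the plank's top). Its axes are the stand's axes; -y points outward.
- slot_mouth (a point): Point on the deck in the middle of the slot's straight part's inner end (75 mm to -y from the stand's centre).
- plank: Loose white-faced plank, 92 (x) x 230 (y) x 12 mm, 0.13 to 0.2 kg, lying on the deck inward of the slot, up to 12 mm and 0.12 rad askew. Origin: centre of its underside; its -y end is the outer end. There a tray with lips 5 mm high (87 x 86 mm outside, centred at y = -71 mm) holds the card. With the line at the edge its centre of mass is past the edge.
- plank_line (a point): Middle of the 3 mm wide red line across the plank's top, 130 mm from the plank's outer end (plank y = +15 mm).
- plank_front (a point): Middle of the top edge of the plank's outer end.
- grip_block (a point): Grip point, on the axis of the dark wooden grip block fixed at the plank's inner end, 24 mm above the plank's top (116 mm above the table). The block is 24 mm wide (plank x), 36 mm long (plank y), stands 36 mm above the plank's top, centred at plank y = +90 mm. The rails stay 2 mm below the plank's top.
- figure_card: Loose black card with half-painted figures on it, 79x78x24 mm, about 40 g; origin: centre of its underside. It lies in the plank's tray with 1 to 2 mm to spare each way.
- dropper_1: Bystander beside or behind the stand, loose: small dropper bottle, 25 mm across, 87 tall (mm); origin: centre of its underside. Leave it alone.
- dropper_3: Bystander beside or behind the stand, loose: small dropper bottle, 25 mm across, 82 tall (mm); origin: centre of its underside. Leave it alone.
- dropper_6: Bystander beside or behind the stand, loose: small dropper bottle, 25 mm across, 78 tall (mm); origin: centre of its underside. Leave it alone.
- pot_0: Bystander beside or behind the stand, loose: dark red flip-top paint pot, 35x31x40 (mm); origin: centre of its underside. Leave it alone.
- pot_3: Bystander beside or behind the stand, loose: dark green flip-top paint pot with a pale blue lid, 35x31x40 (mm); origin: centre of its underside. Leave it alone.
- tape_gun: Bystander beside or behind the stand, loose: green tape dispenser, 25x70x80 (mm); origin: centre of its underside. Leave it alone.
There are look-alikes about, which are no part of the job. Leave any orange look-alike of the figure_card alone.

How it is judged:
On the way:
1. the plank's outer end is in the slot between the rails, the plank straight and flat on the deck, not yet out over the edge (y of plank_front in the frame of stand between -0.17 and -0.09 m and x of plank_front in the frame of stand between -0.008 and 0.008 m and angle between the y axis of plank and the y axis of stand, either way round below 0.1 rad and angle between plank's own z axis and vertical below 0.06 rad and z of plank in the frame of stand below 0.09 m), for 0.1 s.
At the end, for the whole second after the job is handed in: Red line within 6 mm of the stand's outer edge, plank centred in the slot to 8 mm and straight to 0.08 rad, level to 0.04 rad, within 5 mm of deck height, at rest, touched by the fingers with over 0.5 N; the card flat in its tray (y of plank_line in the frame of stand_edge between -0.006 and 0.006 m and x of plank_line in the frame of stand_edge between -0.008 and 0.008 m and angle between the y axis of plank and the y axis of stand, either way round below 0.08 rad and angle between plank's own z axis and vertical below 0.04 rad and z of plank in the frame of stand between 0.075 and 0.085 m and contact force between the fingers and plank above 0.5 N and linear speed of plank below 0.02 m/s and x of figure_card in the frame of plank between -0.006 and 0.006 m and y of figure_card in the frame of plank between -0.077 and -0.065 m and z of figure_card in the frame of plank below 0.016 m); the arm keeps its last pose, push and grip.
It fails at once if the plank tips or is lifted: tilted by more than 0.15 rad or raised more than 20 mm off the deck (angle between plank's own z axis and vertical above 0.15 rad or z of plank in the frame of stand above 0.1 m or z of plank in the frame of stand below 0.06 m).
It fails at once if the card leaves its tray (z of figure_card in the frame of plank above 0.03 m or angle between figure_card's own z axis and vertical above 0.3 rad).
It fails at once if a bottle, a pot or the tape dispenser is pushed more than 30 mm from its place (distance of any of dropper_1, dropper_3, dropper_6, pot_0, pot_3, tape_gun from where it was at the start of the episode above 0.03 m).
It also fails if it takes over 38 s, if anything falls off the work surface, if the arm or the gripper's body presses on something with over 40 N, if the wrist force passes 120 N, or if a joint passes its speed limit or range.

## Working session

There is one attempt and no reset: what is moved stays moved. The work goes in short steps, Python scripts to look and compute and a tool call to move; the robot and the scene stay as the last step left them, time stands still between calls to the robot, and variables do not carry over. Pictures are saved under pics/ and viewed, at most 12 in all, crops included, and the job is handed in when it is done.

Besides the shell and the picture viewer there is one more tool, called after ">>>" as name([rows], argument=value, ...), one row to a line, values as JSON. step_arm: Moves the arm, as the interface text tells. Its arguments: {"type":"object","properties":{"rows":{"type":"array","items":{"type":"array","items":{"type":"number"}}},"fingers":{"type":"number"},"newtons":{"type":"number"}},"required":["rows"]}

```bash
mkdir -p pics
cat > h.py <<'E'
from cell import *
import numpy as np, cv2
def snap(n):
    c=camera(n); K=np.array([[c['fx'],0,c['cx']],[0,c['fy'],c['cy']],[0,0,1]]); c['K']=K; return c
def cloud(c):
    h,w=c['z_map'].shape; v,u=np.mgrid[:h,:w]
    p=cv2.undistortPoints(np.stack([u,v],-1).reshape(-1,1,2).astype(float),c['K'],np.array(c['D'],float)).reshape(h,w,2)
    z=c['z_map'].astype(float); P=np.stack([p[...,0]*z,-p[...,1]*z,-z],-1)
    E=np.linalg.inv(np.array(c['extrinsics'])); W=P@E[:3,:3].T+E[:3,3]; W[z<=0]=np.nan; return W
def save(img,f): cv2.imwrite(f,img[...,::-1])
E
python3 - <<'E'
from h import *
for n in('scene','top'):
    c=snap(n); np.savez(n+'.npz',W=cloud(c),I=c['frame']); save(c['frame'],f'pics/{n}0.png'); print(np.linalg.inv(np.array(c['extrinsics']))[:3,3])
s=state(); print(s['clock'],s['tcp_pos'],s['tcp_rot'],s['grip_width'])
E
```

```text
[ 1.48164442 -0.79785133  0.89685751]
[ 0.37090106 -0.09014281  1.70887696]
0.1 [ 0.1537792  -0.47548126  0.24789036] [[ 9.51473796e-01  3.07729646e-01 -2.84472431e-04]
 [ 3.07729777e-01 -9.51473367e-01  9.03216589e-04]
 [ 7.27857879e-06 -9.46927554e-04 -9.99999552e-01]] 0.08516702531661163
```

View pics/top0.png

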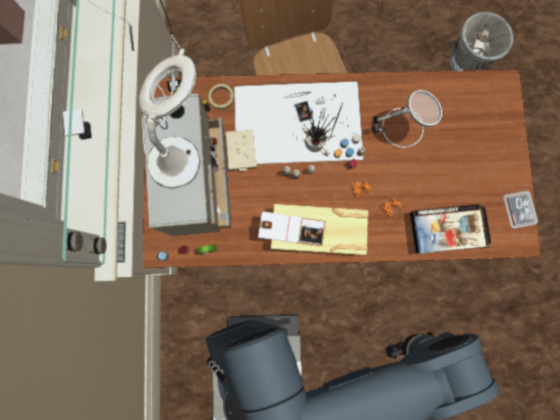

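View pics/scene0.png

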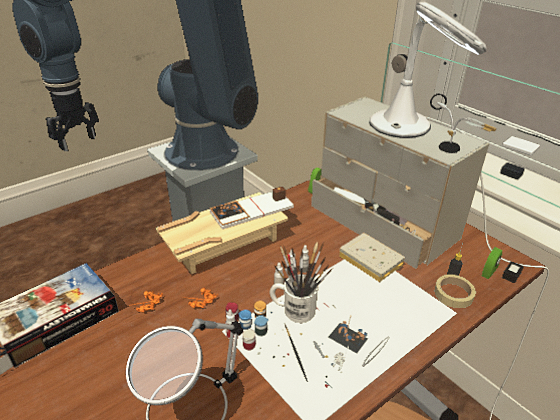

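The top view shows the stand at (272–368, 205–254), the plank's white face at (260–327, 212–245), the dark block at about (267,231), the red line near (298,230) and the card in its tray at (313,232). In the scene view the block is at (279,193) and the card at (228,211).

Things that could be taken for the target:
- **Card:** the card in the tray, top (313,232), or the loose look-alike on the paper, top (304,111) / scene (347,335). I choose the tray one.
- **Block:** the block on the plank, top (267,231), or the pots at top (183,250) and (163,256). I choose the one on the plank.

Next I'll check the choice in a crop and measure.

Run:
```python
from h import *
a=np.load('top.npz')['I'][195:265,145:385]; b=np.load('scene.npz')['I'][170:280,150:330]
a=cv2.resize(a,(780,228),interpolation=3); b=cv2.resize(b,(540,330),interpolation=3)
o=np.zeros((570,780,3),np.uint8); o[:228]=a; o[235:565,:540]=b; save(o,'pics/crop0.png')
for n in('top','scene'):
    d=np.load(n+'.npz'); W=d['W']; I=d['I'].astype(int); R,G,B=I[...,0],I[...,1],I[...,2]; x,y,z=W[...,0],W[...,1],W[...,2]
    reg=(x>.2)&(x<.6)&(y>-.4)&(y<.25)
    print(n,'hist',[(round(h,3),int((reg&(abs(z-h)<.003)).sum())) for h in np.arange(.06,.14,.006)])
    deck=reg&(z>.07)&(z<.1)&(R-B>50)&(R>130)&(G>120)
    white=reg&(z>.08)&(z<.105)&(R>170)&(B>160)
    red=reg&(z>.08)&(z<.105)&(R-G>50)&(abs(G-B)<30)&(R>120)
    blk=reg&(z>.105)&(z<.14)&(y>-.02)
    for nm,m in(('deck',deck),('white',white),('red',red),('block',blk)):
        if m.sum()<4: print(nm,m.sum());continue
        P=W[m]; r=cv2.minAreaRect((P[:,:2]*1000).astype(np.float32)); print(nm,m.sum(),P.mean(0).round(4),'med z',np.median(P[:,2]).round(4),'rect',np.round(r[0],1),np.round(r[1],1),round(r[2],2), 'px',np.argwhere(m).mean(0).round(1), P.min(0).round(3),P.max(0).round(3))
```

```text
top hist [(np.float64(0.06), 28), (np.float64(0.066), 32), (np.float64(0.072), 252), (np.float64(0.078), 1143), (np.float64(0.084), 1007), (np.float64(0.09), 891), (np.float64(0.096), 698), (np.float64(0.102), 143), (np.float64(0.108), 94), (np.float64(0.114), 40), (np.float64(0.12), 24), (np.float64(0.126), 45), (np.float64(0.132), 38), (np.float64(0.138), 16)]
deck 2474 [ 0.5209 -0.2831  0.0817] med z 0.0809 rect [ 526.2 -116.6] [571.5 159.7] 88.21 px [230.7 331.4] [ 0.438 -0.4    0.07 ] [0.6   0.171 0.1  ]
white 1960 [ 0.5321 -0.1828  0.0883] med z 0.0882 rect [ 530.8 -214.4] [378.3 152.9] 84.72 px [228.2 303.3] [ 0.438 -0.399  0.08 ] [ 0.6   -0.024  0.105]
red 0
block 88 [0.5561 0.1377 0.1182] med z 0.116 rect [556.  165.7] [ 56.1 176. ] 17.33 px [223.  212.4] [0.53  0.083 0.105] [0.598 0.25  0.139]
scene hist [(np.float64(0.06), 57), (np.float64(0.066), 43), (np.float64(0.072), 88), (np.float64(0.078), 1604), (np.float64(0.084), 533), (np.float64(0.09), 1289), (np.float64(0.096), 376), (np.float64(0.102), 126), (np.float64(0.108), 124), (np.float64(0.114), 58), (np.float64(0.12), 51), (np.float64(0.126), 85), (np.float64(0.132), 27), (np.float64(0.138), 22)]
deck 2250 [ 0.5346 -0.2932  0.0814] med z 0.0798 rect [ 520.5 -133.5] [532.8 159.7] 89.85 px [229.2 206.7] [ 0.44  -0.4    0.071] [0.6   0.133 0.099]
white 1136 [ 0.5445 -0.1649  0.0888] med z 0.0904 rect [ 529.  -214.5] [368.8 142.5] 89.36 px [212.3 246.2] [ 0.456 -0.399  0.08 ] [ 0.6   -0.03   0.099]
red 23 [ 0.5399 -0.1265  0.0913] med z 0.0913 rect [ 539.3 -126.2] [ 5.6 94.8] 78.38 px [205.9 256.7] [ 0.493 -0.137  0.087] [ 0.585 -0.117  0.095]
block 150 [0.5728 0.1297 0.1215] med z 0.1219 rect [572.4 165.9] [ 50.9 170.1] 2.74 px [174.2 328.6] [0.543 0.082 0.105] [0.6  0.25 0.14]
```

View pics/crop0.png

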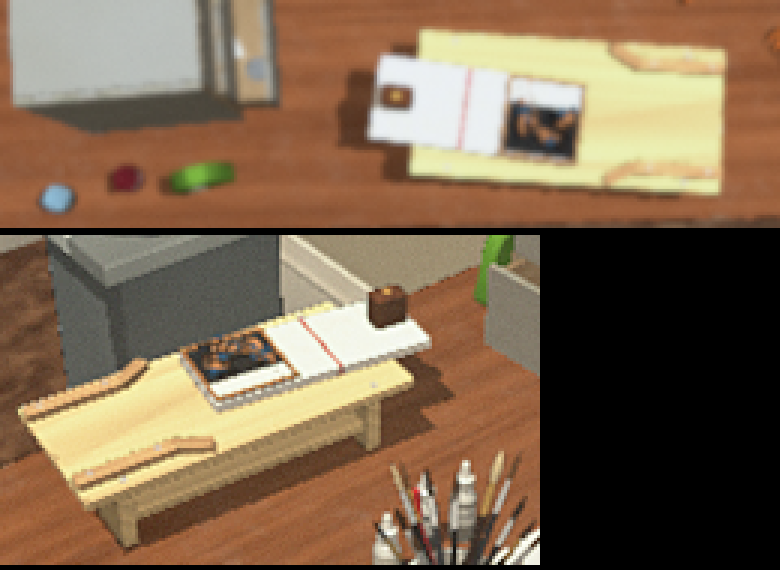

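The crop confirms it: the dark block sits on the white plank's inner end, the red line crosses the plank, the card lies in the tray, and the rails are at the right. Next is a precise fit using the known sizes.

```bash
cat >> h.py <<'E'
from scipy.optimize import minimize
def fitrect(P,w,l,p0,z,c,mask):
    """fit w(x) x l(y) rect at height z whose projection best matches mask"""
    E=np.array(c['extrinsics']); h,wd=mask.shape; S=8
    M=cv2.resize(mask.astype(np.float32),None,fx=1,fy=1)
    def proj(X):
        Q=np.c_[X,np.full(len(X),z)]@E[:3,:3].T+E[:3,3]; Q=Q*[1,-1,-1]
        return cv2.projectPoints(Q,np.zeros(3),np.zeros(3),c['K'],np.array(c['D'],float))[0][:,0]
    def cost(p):
        ct,st=np.cos(p[2]/100),np.sin(p[2]/100)
        X=np.array([[-1,-1],[1,-1],[1,1],[-1,1]])*[w/2,l/2]@np.array([[ct,st],[-st,ct]])+p[:2]/100
        im=np.zeros((h,wd),np.uint8); cv2.fillPoly(im,[np.round(proj(X)*64).astype(np.int32)],255,cv2.LINE_AA,6)
        a=im/255.; return 1-np.minimum(a,M).sum()/np.maximum(a,M).sum()
    best=min((minimize(cost,np.array(p0)+d,method='Nelder-Mead',options=dict(initial_simplex=np.array(p0)+d+np.vstack([np.zeros(3),np.diag([1.,1.,5.])]))) for d in ([0,0,0],[.5,-.5,4],[-.5,.5,-4])),key=lambda r:r.fun)
    return best.x/100,best.fun
def masks(c):
    W=cloud(c); I=cv2.GaussianBlur(c['frame'],(3,3),0).astype(int); R,G,B=I[...,0],I[...,1],I[...,2]; x,y,z=np.moveaxis(W,-1,0)
    reg=(x>.35)&(x<.68)&(y>-.55)&(y<.04)&(z>.06)
    bl=lambda m:cv2.morphologyEx(m.astype(np.uint8),cv2.MORPH_CLOSE,np.ones((5,5)))
    I0=c['frame'].astype(int); R,G,B=I0[...,0],I0[...,1],I0[...,2]
    red=reg&(R-G>25)&(abs(G-B)<30)&(R>130)
    white=bl(reg&(z>.08)&(B>150)&(R-B<45))
    blk=reg&(z>.110)&(z<.145)
    return W,reg,white,red,blk
E
python3 - <<'E'
from h import *
for n in('top','scene'):
    c=snap(n); W,reg,white,red,blk=masks(c)
    full=cv2.morphologyEx((reg&(W[...,2]>.068)).astype(np.uint8),cv2.MORPH_CLOSE,np.ones((5,5)))
    print(n,full.sum(),white.sum(),red.sum(),blk.sum())
    for nm,m in(('all',full),('white',white),('red',red),('blk',blk)):
        m=m>0; P=W[m]; P=P[np.isfinite(P[:,0])]; r=cv2.minAreaRect((P[:,:2]*1000).astype(np.float32)); print(nm,P.mean(0).round(4),'rect',np.round(r[0],1),np.round(r[1],1),round(r[2],2),'y',np.percentile(P[:,1],[0,2,98,100]).round(3))
    P=W[red]; A=np.polyfit(P[:,0],P[:,1],1); print('red slope dy/dx',A)
    print('stand fit',fitrect(None,.16,.34,[52,-24,-5],.08,c,full))
    o=c['frame'].copy(); o[red]=[0,0,255]; o[blk]=[0,255,0]; o[(white>0)&~blk&~red]//=2; 
    save(cv2.resize(o[150:280,150:400],None,fx=3,fy=3),f'pics/m_{n}.png')
E
python3 -c "
import cv2,numpy as np
a=cv2.imread('pics/m_top.png');b=cv2.imread('pics/m_scene.png');o=np.vstack([a[100:390],b[:310]])[:600];cv2.imwrite('pics/m.png',o)"
```

```text
top 4556 1164 57 106
all [ 0.5305 -0.2257  0.0864] rect [ 533.1 -216.6] [387.8 161.1] 84.64 y [-0.416 -0.402 -0.039 -0.02 ]
white [ 0.5401 -0.1205  0.0925] rect [ 505.2 -193.4] [357.3 138.2] 67.26 y [-0.364 -0.245 -0.031 -0.02 ]
red [ 0.5178 -0.1646  0.1003] rect [ 528.6 -134.4] [235.9  79.8] 64.93 y [-0.243 -0.243 -0.039 -0.033]
blk [ 0.5394 -0.0997  0.1233] rect [ 542.  -138.8] [208.4  58.8] 74.73 y [-0.244 -0.239 -0.033 -0.033]
red slope dy/dx [ 1.17262891 -0.77177101]
stand fit (array([ 0.53047423, -0.23731035, -0.07524082]), np.float64(0.09269646905729745))
scene 4903 1029 68 133
all [ 0.5463 -0.2403  0.0845] rect [170.6 107.7] [ 378.1 1339.4] 46.73 y [-0.42  -0.409 -0.046  0.541]
white [ 0.5476 -0.1365  0.0913] rect [ 531.  -210.6] [369.2 141.7] 82.49 y [-0.403 -0.257 -0.039 -0.028]
red [ 0.536  -0.1564  0.0948] rect [ 532.  -209.2] [367.3 141.2] 82.93 y [-0.383 -0.333 -0.038 -0.027]
blk [ 0.5508 -0.086   0.1203] rect [ 547.1 -141. ] [206.4  60.2] 74.41 y [-0.239 -0.232 -0.039 -0.034]
red slope dy/dx [ 0.89261759 -0.63484017]
stand fit (array([ 0.5388073 , -0.2443104 , -0.09563492]), np.float64(0.11272831641805336))
```

View pics/m.png

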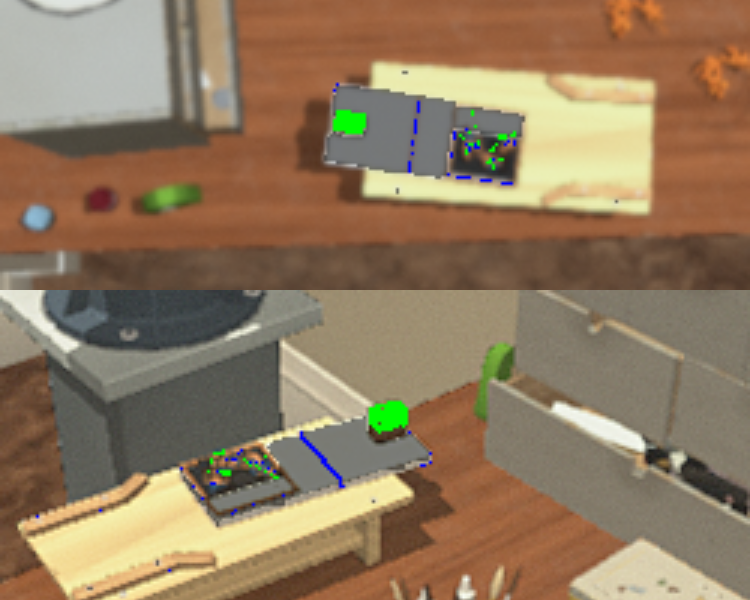

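Masks in the picture are right: block at top crop (349,122), red line at crop x≈415, yellow deck clear. Now the final refined numbers.

```bash
cat >> h.py <<'E'
def ray(c,uv,z):
    p=cv2.undistortPoints(np.array(uv,float).reshape(-1,1,2),c['K'],np.array(c['D'],float))[:,0]
    E=np.linalg.inv(np.array(c['extrinsics'])); d=np.c_[p[:,0],-p[:,1],-np.ones(len(p))]@E[:3,:3].T; o=E[:3,3]
    return o+d*((z-o[2])/d[:,2])[:,None]
def uv(m): return np.argwhere(m)[:,::-1]
E
cat > meas.py <<'E'
from h import *
def stand(n,c):
    W,reg,white,red,blk=masks(c)
    I=c['frame'].astype(int); yel=reg&(I[...,0]-I[...,2]>35)&(I[...,1]>150)&(W[...,2]<.1)
    yel=cv2.morphologyEx(yel.astype(np.uint8),cv2.MORPH_OPEN,np.ones((3,3))); 
    k,l,s,_=cv2.connectedComponentsWithStats(yel); yel=l==1+np.argmax(s[1:,4])
    hull=cv2.convexHull(uv(yel).astype(np.int32)); m=np.zeros(yel.shape,np.uint8); cv2.fillPoly(m,[hull],1)
    return fitrect(None,.16,.34,[53,-24,-8],.08,c,m)
def fitline(c,ylo,yhi,W,red):
    m=red&(W[...,1]>ylo)&(W[...,1]<yhi)&(W[...,0]>.45); P=ray(c,uv(m),.092)
    for _ in range(6):
        A=np.polyfit(P[:,0],P[:,1],1); r=P[:,1]-np.polyval(A,P[:,0]); k=abs(r)<max(.004,1.5*abs(r).std()); P=P[k]
    mid=(P[:,0].min()+P[:,0].max())/2
    return 'slope',A[0].round(4),'mid',mid.round(4),np.polyval(A,mid).round(4),'len',np.ptp(P[:,0]).round(4),len(P)
E
python3 - <<'E'
from meas import *
for n in('top','scene'):
    c=snap(n); W,reg,white,red,blk=masks(c)
    print(n,'stand',stand(n,c)); print('red',fitline(c,-.16,-.10,W,red))
    b=blk&(W[...,1]>-.1); P=W[b]; t=P[:,2]>np.percentile(P[:,2],50)
    r=cv2.minAreaRect((ray(c,uv(b),.128)[:,:2]*1000).astype(np.float32)); print('blk',P.mean(0).round(4),P.max(0).round(3),r)
    x=white.astype(bool)&(W[...,1]>-.19)&(W[...,1]<.0); m=np.zeros(x.shape,np.uint8); cv2.fillPoly(m,[cv2.convexHull(uv((x|b)&(W[...,2]<.105)).astype(np.int32))],1)
    P=W[x]; 
    # white face between tray's inner edge (y=-28) and the inner end (115)
    m2=np.zeros(x.shape,np.uint8); 
    k,l,s,_=cv2.connectedComponentsWithStats((x&~red).astype(np.uint8)); 
    print([tuple(np.append(W[l==i].mean(0).round(3),s[i,4])) for i in range(1,k) if s[i,4]>60])
for n in ('top','scene'):
    W=np.load(n+'.npz')['W']; m=(W[...,0]>.3)&(W[...,0]<.75)&(W[...,1]>.02)&(W[...,1]<.3)&(W[...,2]>.03); P=W[m]
    for y0 in np.arange(.02,.3,.04):
        q=P[(P[:,1]>=y0)&(P[:,1]<y0+.04)]
        if len(q): print(n,y0.round(2),'x',np.percentile(q[:,0],[1,99]).round(2),'zmax',np.percentile(q[:,2],99).round(2))
E
```

```text
top stand (array([ 0.53040008, -0.2405603 , -0.10521907]), np.float64(0.028090283067871202))
red ('slope', np.float64(-0.1709), 'mid', np.float64(0.5322), np.float64(-0.1259), 'len', np.float64(0.0819), 17)
blk [ 0.5479 -0.0513  0.1276] [ 0.561 -0.033  0.137] ((548.0375366210938, -50.81700134277344), (34.91525650024414, 24.546215057373047), 88.3939437866211)
[(np.float64(0.54), np.float64(-0.105), np.float64(0.092), np.float64(983.0))]
scene stand (array([ 0.53479315, -0.2421263 , -0.1410482 ]), np.float64(0.25303930249542717))
red ('slope', np.float64(-0.19), 'mid', np.float64(0.5407), np.float64(-0.1268), 'len', np.float64(0.0997), 34)
blk [ 0.5556 -0.0561  0.1217] [ 0.567 -0.034  0.13 ] ((563.2296752929688, -61.454410552978516), (35.503692626953125, 48.345703125), 52.19771957397461)
[(np.float64(0.553), np.float64(-0.084), np.float64(0.091), np.float64(473.0)), (np.float64(0.539), np.float64(-0.153), np.float64(0.091), np.float64(293.0))]
top 0.06 x [0.55 0.75] zmax 0.12
top 0.1 x [0.54 0.74] zmax 0.32
top 0.14 x [0.46 0.75] zmax 0.34
top 0.18 x [0.46 0.75] zmax 0.61
top 0.22 x [0.47 0.74] zmax 0.61
top 0.26 x [0.47 0.75] zmax 0.36
scene 0.06 x [0.55 0.75] zmax 0.11
scene 0.1 x [0.54 0.75] zmax 0.32
scene 0.14 x [0.47 0.75] zmax 0.34
scene 0.18 x [0.48 0.75] zmax 0.59
scene 0.22 x [0.54 0.75] zmax 0.58
scene 0.26 x [0.53 0.74] zmax 0.34
```

Measurements, checked against the given sizes:
- **Plank:** yaw about -0.178, line middle at (0.535, -0.126), block at (0.549, -0.052). Line to block comes to 75 mm, and the block measures 35x25 mm, as it should.
- **Stand:** centre (0.530, -0.2406), yaw -0.105. The relative yaw of 0.073 is under the 0.12 limit.

I'll approach above the block.

>>> step_arm([
  [4.5,-2.5,0,0,0,-5],
  [9,-5,0,0,0,-11],
  [13.5,-7.5,0,0,0,-16.5],
  [18,-10,0,0,0,-22],
  [22.5,-12.5,0,0,0,-27.5],
  [27,-15,0,0,0,-33],
  [31.5,-17.5,0,0,0,-38.5],
  [36,-20,0,0,0,-44],
], fingers=100, newtons=60)

```text
clock: 1.1
tcp_pos: [0.4279, -0.1814, 0.2485]
tcp_rot: [[0.467, 0.884, 0.0], [0.884, -0.467, -0.0], [-0.0, 0.001, -1.0]]
force: [0.4, -2.2, -0.5]
grip_width: 0.0852
grasp_force: 0.0
```

```bash
cat > go.py <<'E'
from h import *
import sys
from scipy.spatial.transform import Rotation as Ro
# target: x y z yaw(plank) -> tool y along plank x, z down
t=np.array(list(map(float,sys.argv[1:4]))); a=float(sys.argv[4])
s=state(); R=np.array(s['tcp_rot']); y=np.array([np.cos(a),np.sin(a),0]); z=np.array([0,0,-1.]); T=np.c_[np.cross(y,z),y,z]
print('t',s['clock'],'tcp',np.round(s['tcp_pos'],4),'w',round(float(s['grip_width']),4),'gf',s['grasp_force'],'F',np.round(s['force'],1),'q',np.round(s['qpos'],2))
print('shift cm',np.round(R.T@(t-s['tcp_pos'])*100,2),'turn',np.round(np.degrees(Ro.from_matrix(R.T@T).as_rotvec()),2))
E
python3 go.py .549 -.052 .19 -.178
```

```text
t 1.1 tcp [ 0.4279 -0.1814  0.2485] w 0.0852 gf 0.0 F [ 0.4 -2.2 -0.5] q [-0.4   0.14 -0.12  1.31 -0.    1.66]
shift cm [17.1   4.66  5.85] turn [ 3.000e-02  1.000e-02 -1.765e+01]
```

>>> step_arm([
  [4,1,1,0,0,-5],
  [8,2,2.5,0,0,-10],
  [12,3.2,4,0,0,-15],
  [16.2,4.3,5.8,0,0,-17.9],
  [16.2,4.3,5.8,0,0,-17.9],
  [16.2,4.3,5.8,0,0,-17.9],
])

```text
clock: 1.7
tcp_pos: [0.5409, -0.0599, 0.1896]
tcp_rot: [[0.175, 0.985, -0.002], [0.985, -0.175, 0.0], [-0.0, -0.002, -1.0]]
force: [-0.9, -0.1, 0.3]
grip_width: 0.0854
grasp_force: 0.0
```

```bash
python3 go.py .549 -.052 .114 -.178
python3 - <<'E'
from h import *
o=[]
for n,(a,b,c_,d) in dict(top=(190,270,230,390),scene=(150,280,150,330)).items():
    c=snap(n); o.append(cv2.resize(c['frame'][a:b,c_:d],(540,280 if n=='top' else 310)))
save(np.vstack(o),'pics/near.png')
E
```

```text
t 1.7 tcp [ 0.5409 -0.0599  0.1896] w 0.0854 gf 0.0 F [-0.9 -0.1  0.3] q [-0.11  0.32 -0.04  1.21 -0.    1.64]
shift cm [0.92 0.67 7.56] turn [-0.09  0.01  0.1 ]
```

View pics/near.png

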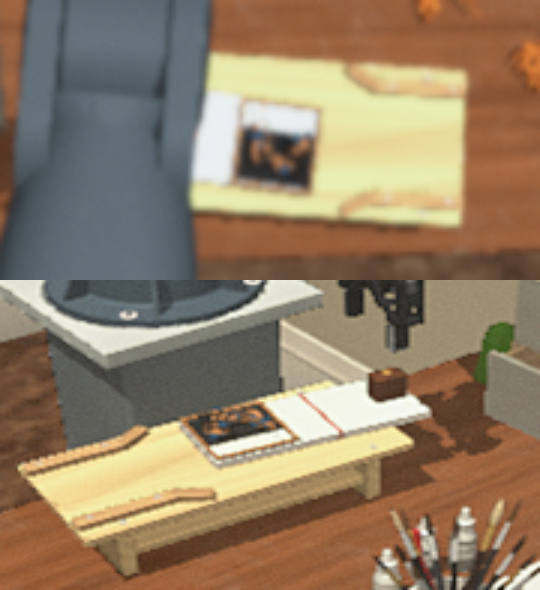

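The scene view shows the gripper open above and behind the block, at (388,380) in the crop, with nothing disturbed. I'll let it settle before going down.

>>> step_arm([
  [0,0,0,0,0,0],
  [0,0,0,0,0,0],
])

```text
clock: 2.0
tcp_pos: [0.5408, -0.0614, 0.1909]
tcp_rot: [[0.178, 0.984, 0.001], [0.984, -0.178, -0.0], [0.0, 0.001, -1.0]]
force: [0.2, -0.2, 0.4]
grip_width: 0.0857
grasp_force: 0.0
```

```bash
python3 go.py .549 -.052 .114 -.178
```

```text
t 2.0 tcp [ 0.5408 -0.0614  0.1909] w 0.0857 gf 0.0 F [ 0.2 -0.2  0.4] q [-0.11  0.32 -0.04  1.21 -0.    1.64]
shift cm [1.07 0.63 7.69] turn [ 0.06 -0.   -0.06]
```

>>> step_arm([
  [1.05,0.65,1.5,0,0,0],
  [1.05,0.65,3.5,0,0,0],
  [1.05,0.65,5.5,0,0,0],
  [1.05,0.65,7,0,0,0],
  [1.05,0.65,7.6,0,0,0],
  [1.05,0.65,7.6,0,0,0],
  [1.05,0.65,7.6,0,0,0],
])

```text
clock: 2.7
tcp_pos: [0.5496, -0.0514, 0.1148]
tcp_rot: [[0.177, 0.984, 0.001], [0.984, -0.177, -0.0], [0.0, 0.001, -1.0]]
force: [0.5, 0.2, -0.2]
grip_width: 0.0855
grasp_force: 0.0
```

```bash
python3 go.py .549 -.052 .114 -.178
```

```text
t 2.7 tcp [ 0.5496 -0.0514  0.1148] w 0.0855 gf 0.0 F [ 0.5  0.2 -0.2] q [-0.09  0.38 -0.15  1.04  0.    1.66]
shift cm [-0.07 -0.04  0.08] turn [ 0.04 -0.    0.02]
```

Now in place, so I'll close on the block.

>>> step_arm([
  [0,0,0,0,0,0],
  [0,0,0,0,0,0],
  [0,0,0,0,0,0],
  [0,0,0,0,0,0],
  [0,0,0,0,0,0],
  [0,0,0,0,0,0],
  [0,0,0,0,0,0],
  [0,0,0,0,0,0],
], fingers=0, newtons=60)

```text
clock: 3.5
tcp_pos: [0.5493, -0.0514, 0.1146]
tcp_rot: [[0.177, 0.984, 0.0], [0.984, -0.177, 0.0], [0.0, 0.0, -1.0]]
force: [-0.8, 0.6, 5.4]
grip_width: 0.0237
grasp_force: 59.1
```

```bash
python3 go.py .549 -.052 .114 -.178
python3 - <<'E'
from meas import *
c=snap('scene'); W,reg,white,red,blk=masks(c); print(fitline(c,-.16,-.10,W,red))
save(cv2.resize(c['frame'][130:280,150:330],(720,600)),'pics/grip.png')
E
```

```text
t 3.5 tcp [ 0.5493 -0.0514  0.1146] w 0.0237 gf 59.06182408332825 F [-0.8  0.6  5.4] q [-0.09  0.38 -0.15  1.04  0.    1.66]
shift cm [-0.06 -0.02  0.06] turn [ 0.02 -0.01  0.01]
('slope', np.float64(-0.2001), 'mid', np.float64(0.5407), np.float64(-0.1267), 'len', np.float64(0.0997), 34)
```

View pics/grip.png

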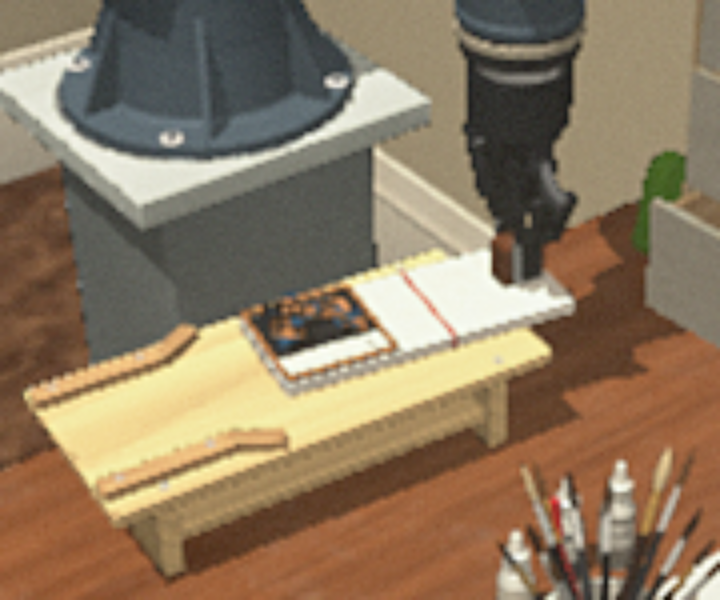

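The picture shows the fingers closed on the block at (520,265), width 23.7 mm, with the plank flat and the card in its tray. Next I'll straighten the plank to the stand's axis while sliding it 20 mm.

>>> step_arm([
  [-0.4,0.05,0,0,0,-0.8],
  [-0.8,0.1,0,0,0,-1.6],
  [-1.2,0.15,0,0,0,-2.5],
  [-1.6,0.2,0,0,0,-3.4],
  [-2,0.2,0,0,0,-4.2],
  [-2,0.2,0,0,0,-4.2],
  [-2,0.2,0,0,0,-4.2],
])

```text
clock: 4.25
tcp_pos: [0.5478, -0.0716, 0.1147]
tcp_rot: [[0.104, 0.995, 0.001], [0.995, -0.104, -0.0], [-0.0, 0.001, -1.0]]
force: [-1.7, -0.4, 5.7]
grip_width: 0.0234
grasp_force: 59.1
```

```bash
python3 go.py .5404 -.1411 .1146 -.105
python3 - <<'E'
from meas import *
for n in('top','scene'):
    c=snap(n); W,reg,white,red,blk=masks(c); print(fitline(c,-.18,-.12,W,red)); print(stand(n,c))
c=snap('scene');save(cv2.resize(c['frame'][150:270,150:310],(800,600)),'pics/al.png')
E
```

```text
t 4.25 tcp [ 0.5478 -0.0716  0.1147] w 0.0234 gf 59.13333535194397 F [-1.7 -0.4  5.7] q [-0.13  0.38 -0.15  1.04 -0.    1.55]
shift cm [-6.99 -0.02  0.01] turn [0.03 0.01 0.03]
('slope', np.float64(-0.1136), 'mid', np.float64(0.5316), np.float64(-0.1462), 'len', np.float64(0.0748), 28)
(array([ 0.52826342, -0.26091965, -0.09794402]), np.float64(0.22867468673292257))
('slope', np.float64(-0.1148), 'mid', np.float64(0.5462), np.float64(-0.1487), 'len', np.float64(0.0979), 34)
(array([ 0.53485801, -0.24223594, -0.14033293]), np.float64(0.2732959011479962))
```

View pics/al.png

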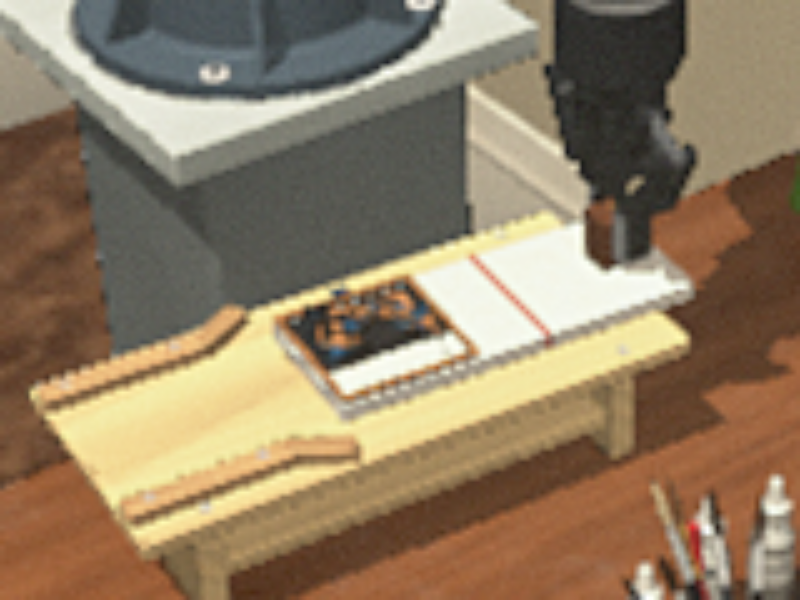

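The plank is aligned with the stand (line slope -0.114, line middle on the slot axis), with the rails ahead at (140,360) and (240,480). I'll slide it into the slot and watch the force.

>>> step_arm([
  [-0.8,0,0,0,0,0],
  [-1.6,0,0,0,0,0],
  [-2.4,0,0,0,0,0],
  [-3.2,0,0,0,0,0],
  [-4.0,0,0,0,0,0],
  [-4.8,0,0,0,0,0],
  [-5.4,0,0,0,0,0],
  [-5.4,0,0,0,0,0],
])

```text
clock: 5.2
tcp_pos: [0.5422, -0.1262, 0.1147]
tcp_rot: [[0.105, 0.994, 0.001], [0.994, -0.105, -0.0], [-0.0, 0.001, -1.0]]
force: [0.1, -2.6, 5.7]
grip_width: 0.0231
grasp_force: 59.2
```

>>> step_arm([
  [-0.8,0,0,0,0,0],
  [-1.6,0,0,0,0,0],
  [-2.4,0,0,0,0,0],
  [-3.2,0,0,0,0,0],
  [-3.6,0,0,0,0,0],
  [-3.6,0,0,0,0,0],
  [-3.6,0,0,0,0,0],
  [-3.6,0,0,0,0,0],
])

```text
clock: 6.0
tcp_pos: [0.5384, -0.1618, 0.1146]
tcp_rot: [[0.105, 0.995, 0.001], [0.995, -0.105, -0.001], [-0.001, 0.001, -1.0]]
force: [-1.2, -2.6, 5.2]
grip_width: 0.0234
grasp_force: 59.2
```

```bash
python3 go.py .520 -.335 .1146 -.105
python3 - <<'E'
from meas import *
for n in('top','scene'):
    c=snap(n); W,reg,white,red,blk=masks(c); print(fitline(c,-.27,-.20,W,red))
save(cv2.resize(c['frame'][170:270,150:284],(800,597)),'pics/slot.png')
E
```

```text
t 6.0 tcp [ 0.5384 -0.1618  0.1146] w 0.0234 gf 59.18288469314575 F [-1.2 -2.6  5.2] q [-0.29  0.4  -0.13  1.05 -0.    1.38]
shift cm [-17.42  -0.02   0.02] turn [0.04 0.06 0.01]
('slope', np.float64(-2.6651), 'mid', np.float64(0.6731), np.float64(-0.2632), 'len', np.float64(0.0035), 3)
('slope', np.float64(-0.12), 'mid', np.float64(0.5386), np.float64(-0.2381), 'len', np.float64(0.0936), 36)
```

View pics/slot.png

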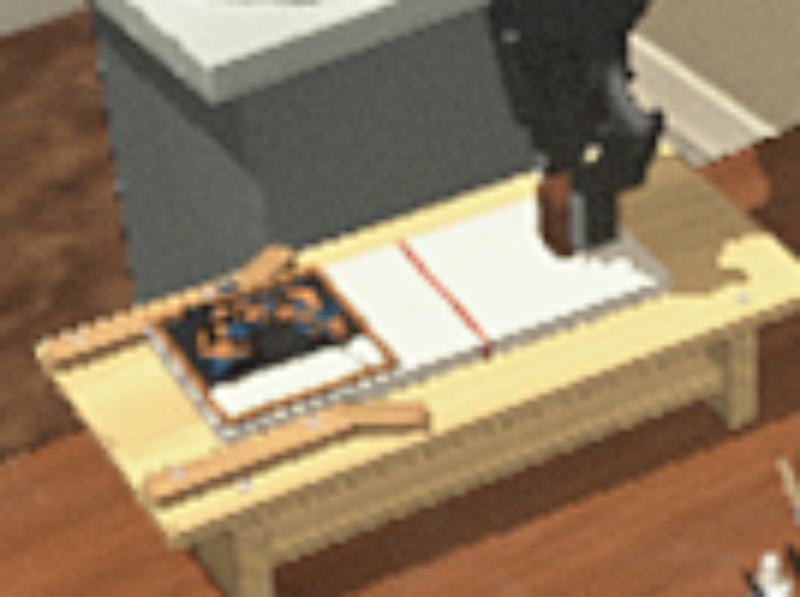

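The plank's outer end is between the rails, flat, with the front at about y=-0.12, so the first checkpoint is met. I'll go on to about 15 mm short of the end, then measure.

>>> step_arm([
  [-1,0,0,0,0,0],
  [-2,0,0,0,0,0],
  [-3,0,0,0,0,0],
  [-4,0,0,0,0,0],
  [-5,0,0,0,0,0],
  [-6,0,0,0,0,0],
  [-7,0,0,0,0,0],
  [-8,0,0,0,0,0],
], newtons=80)

```text
clock: 6.9
tcp_pos: [0.5302, -0.2407, 0.1147]
tcp_rot: [[0.104, 0.995, 0.001], [0.995, -0.104, 0.001], [0.001, 0.001, -1.0]]
force: [0.3, 6.9, 7.0]
grip_width: 0.0231
grasp_force: 78.7
```

>>> step_arm([
  [-1,0,0,0,0,0],
  [-2,0,0,0,0,0],
  [-3,0,0,0,0,0],
  [-4,0,0,0,0,0],
  [-5,0,0,0,0,0],
  [-6,0,0,0,0,0],
  [-7,0,0,0,0,0],
  [-7.5,0,0,0,0,0],
])

```text
clock: 7.7
tcp_pos: [0.5222, -0.3156, 0.1147]
tcp_rot: [[0.104, 0.995, 0.001], [0.995, -0.104, 0.001], [0.001, 0.001, -1.0]]
force: [0.9, 7.0, 9.0]
grip_width: 0.0229
grasp_force: 78.9
```

>>> step_arm([
  [0,0,0,0,0,0],
  [0,0,0,0,0,0],
])

```text
clock: 7.9
tcp_pos: [0.5222, -0.3161, 0.1147]
tcp_rot: [[0.105, 0.995, 0.001], [0.995, -0.105, -0.001], [-0.001, 0.001, -1.0]]
force: [-0.0, -2.9, 5.0]
grip_width: 0.0228
grasp_force: 78.5
```

```bash
python3 go.py .520 -.335 .1146 -.105
python3 - <<'E'
from meas import *
c=snap('scene'); W,reg,white,red,blk=masks(c); print(fitline(c,-.42,-.35,W,red))
save(cv2.resize(c['frame'][200:290,100:220],(800,600),interpolation=cv2.INTER_CUBIC),'pics/near_end.png')
E
```

```text
t 7.9 tcp [ 0.5222 -0.3161  0.1147] w 0.0228 gf 78.46092939376831 F [-0.  -2.9  5. ] q [-0.54  0.49  0.02  1.1  -0.    1.13]
shift cm [-1.9  -0.02  0.02] turn [0.05 0.06 0.01]
('slope', np.float64(-0.1181), 'mid', np.float64(0.5196), np.float64(-0.392), 'len', np.float64(0.098), 37)
```

View pics/near_end.png

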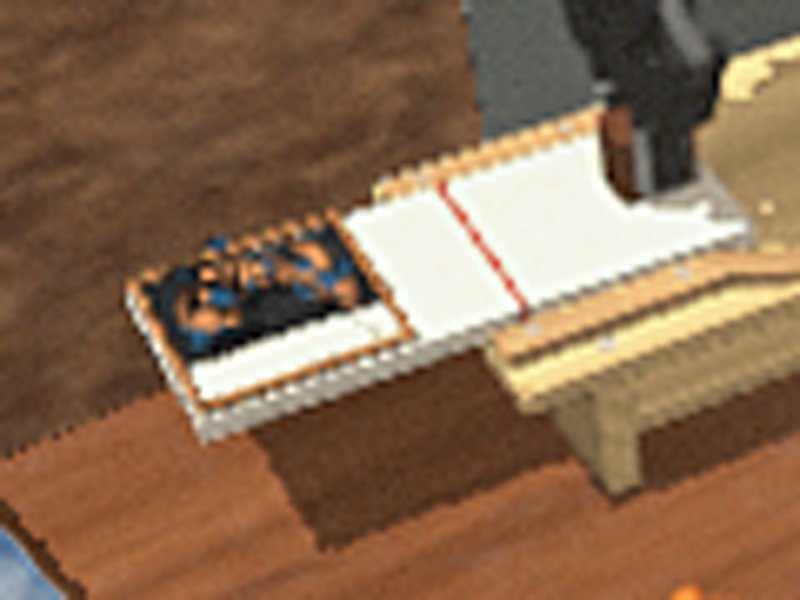

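The line is still inside the edge: red line from crop (440,185) to (525,313), rail ends at (378,187) and (487,343), deck corner at about (522,402). The plank is level. I'll turn those pixels into distances along the stand's axis.

Run:
```python
from meas import *
ax=np.array([.1048,.9945])
for n in('scene','top'):
    c=snap(n); W,reg,white,red,blk=masks(c)
    I=c['frame'].astype(int); m=red&(W[...,1]>-.42)&(W[...,1]<-.35)&(W[...,0]>.45)
    if n=='scene':
        f=lambda u,v,z:ray(c,[[100+(u+.5)/6.667-.5,200+(v+.5)/6.667-.5]],z)[0]
        for nm,p in dict(lineA=(440,186,.092),lineB=(524,312,.092),railfar=(378,184,.09),railnear=(485,345,.09),corner=(521,405,.08)).items():
            P=f(*p); print(nm,P.round(4),'along',(P[:2]@ax).round(4),'lat',(P[:2]@[.9945,-.1048]).round(4))
    else: save(cv2.resize(c['frame'][190:270,300:420],(800,533),interpolation=cv2.INTER_CUBIC),'pics/top_end.png')
print('stand axis lat',np.array([.530,-.2406])@[.9945,-.1048],'edge along',np.array([.530,-.2406])@ax-.17)
```

```text
lineA [ 0.4718 -0.3867  0.092 ] along -0.3351 lat 0.5098
lineB [ 0.5651 -0.3989  0.092 ] along -0.3375 lat 0.6037
railfar [ 0.4525 -0.4052  0.09  ] along -0.3555 lat 0.4925
railnear [ 0.5713 -0.4195  0.09  ] along -0.3573 lat 0.6121
corner [ 0.6002 -0.4209  0.08  ] along -0.3557 lat 0.641
stand axis lat 0.5522998800000001 edge along -0.3537327
```

View pics/top_end.png

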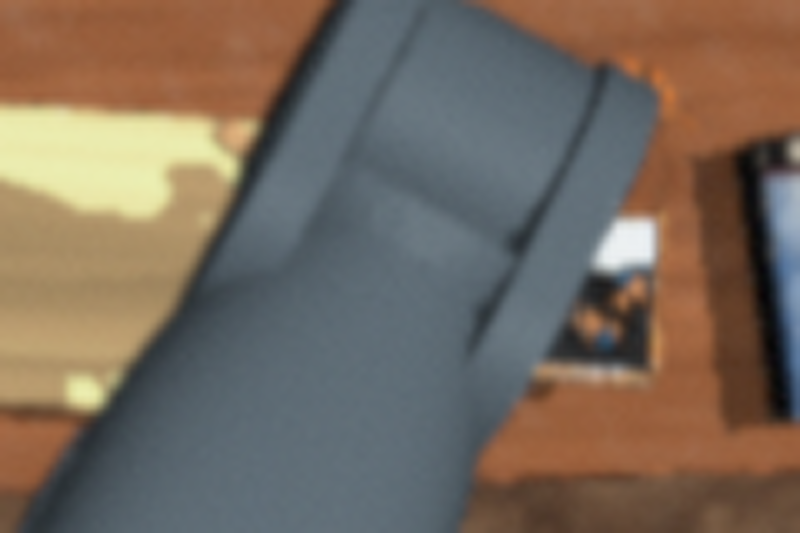

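The top view is blocked by the arm at the edge, but the plank's tip at (655,300) is well clear of the box at (745,290). Three estimates put the line 18.5–19.9 mm short, so I'll move 19.5 mm.

>>> step_arm([
  [-0.5,0,0,0,0,0],
  [-1,0,0,0,0,0],
  [-1.5,0,0,0,0,0],
  [-1.8,0,0,0,0,0],
  [-1.95,0,0,0,0,0],
  [-1.95,0,0,0,0,0],
  [-1.95,0,0,0,0,0],
  [-1.95,0,0,0,0,0],
])

```text
clock: 8.85
tcp_pos: [0.5202, -0.3346, 0.1147]
tcp_rot: [[0.104, 0.995, 0.001], [0.995, -0.104, 0.0], [0.0, 0.001, -1.0]]
force: [0.3, 4.4, 7.3]
grip_width: 0.0231
grasp_force: 79.0
```

```bash
python3 go.py .520 -.335 .1146 -.105
python3 - <<'E'
from meas import *
c=snap('scene'); W,reg,white,red,blk=masks(c); print(fitline(c,-.44,-.37,W,red))
save(cv2.resize(c['frame'][200:290,90:210],(800,600),interpolation=cv2.INTER_CUBIC),'pics/end.png')
E
```

```text
t 8.85 tcp [ 0.5202 -0.3346  0.1147] w 0.0231 gf 78.95588636398315 F [0.3 4.4 7.3] q [-0.57  0.51  0.05  1.11  0.    1.1 ]
shift cm [-0.04 -0.02  0.01] turn [ 0.04 -0.02  0.04]
('slope', np.float64(-0.1297), 'mid', np.float64(0.5215), np.float64(-0.4113), 'len', np.float64(0.1008), 38)
```

View pics/end.png

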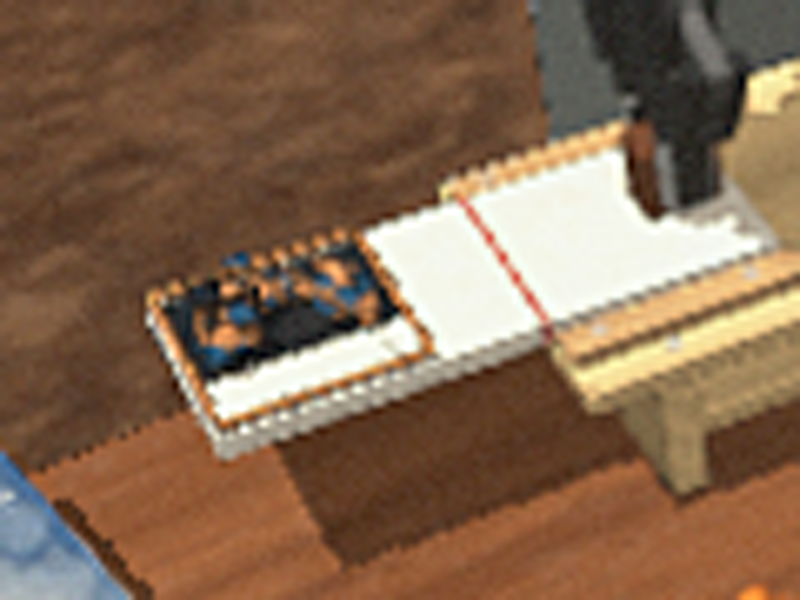

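Run:
```python
from meas import *
ax=np.array([.1048,.9945]); c=snap('scene')
f=lambda u,v,z:ray(c,[[90+(u+.5)/6.667-.5,200+(v+.5)/6.667-.5]],z)[0]
for nm,p in dict(lineA=(463,200,.092),lineB=(546,332,.092),railfar=(445,186,.09),railnear=(552,345,.09),corner=(588,405,.08)).items():
    P=f(*p); print(nm,P.round(4),'along',(P[:2]@ax).round(4))
W,reg,white,red,blk=masks(c); W=W.copy(); m=red&(W[...,1]>-.44)&(W[...,1]<-.37)&(W[...,0]>.46)&(W[...,0]<.57)
P=ray(c,uv(m),.092)[:,:2]@ax; print('red along med',np.median(P),P.std())
pl=(W[...,0]>.46)&(W[...,0]<.57)&(W[...,1]>-.46)&(W[...,1]<-.37)&(W[...,2]>.085)&(W[...,2]<.1); Q=W[pl]
A=np.linalg.lstsq(np.c_[Q[:,:2]-Q[:,:2].mean(0),np.ones(len(Q))],Q[:,2],rcond=None)[0]; print('plane',A)
s=state(); print(s['force'],s['moment'],s['grasp_force'],np.abs(s['joint_velocities']).max())
```

```text
lineA [ 0.4694 -0.4052  0.092 ] along -0.3538
lineB [ 0.5652 -0.4185  0.092 ] along -0.3569
railfar [ 0.4538 -0.4057  0.09  ] along -0.3559
railnear [ 0.5714 -0.4194  0.09  ] along -0.3572
corner [ 0.6003 -0.4208  0.08  ] along -0.3556
red along med -0.3542947504994412 0.006504318620069408
plane [-0.01098682 -0.01841502  0.09120768]
[-0.01605825  3.35511592  6.96160521] [ 0.65353681  0.05323316 -0.0665236 ] 78.95595788955688 0.0011777785597907183
```

The line is within about 1 mm of the edge by both image and kinematics. The plank is level and at rest, held with 79 N. Handing in.

```bash
python3 -c "
from cell import *
print(sign_off())"
```

```text
the job is handed in; nothing more can be done
None
```

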